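Unlatch the slide cassette and hold it over the light plate

ROBOT

A 6-joint arm with a two-finger parallel gripper is mounted at the origin on the work surface. World frame = base frame: x ahead of the robot, y to its left, z up, the work surface at z = 0. Lengths are in m, angles in rad, forces in N, time in s.
With the tool pointing down it reaches from about 0.25 to 0.725 m from the base axis. Payload 4 kg.
Tool frame: the origin (TCP) lies on the centre line of the jaws, within the pads' length; the fingertips stand 11 mm ahead of it and the grasp point (between the pads) lies 8 mm behind it; z points along the fingers, x is the direction in which the jaws open and shut, and the axes are right-handed (so a half turn about z gives the same grasp; the last joint's range is limited). The gripper opens to 85 mm and grips with 20 to 120 N. Pads are 22 mm wide; open, the fingers measure 114 mm over their backs; the gripper's body (76 mm by 85 mm) begins 54 mm behind the grasp point. The pads swing forward as they close: fully open they stand 13 mm farther back than shut.
Start: joints at [1.314, 0.241, 0.005, 1.335, 0, 1.571], TCP at [0.127, 0.484, 0.242] pointing down, gripper open.
Joint ranges: [-2.72, 2.72], [-1.05, 1.87], [-1.09, 1.28], [-1.99, 2.15], [-1.42, 1.44], [-3.14, 3.14]. Speed limits (rad/s): [2.79, 2.79, 3.14, 3.14, 3.14, 3.14].

INTERFACE

Orientations are given as a unit quaternion [x, y, z, w].
In Python, from workcell import bot, viewer, order gives the robot as it stands. The module is installed in compiled form; this text tells all that it offers.
- The arm moves only by the tool send_rows, never from a script. Its argument "increments" is a list that holds one entry, the list of rows, each a list of 4 numbers: the shift along the tool's x, y, z in m, then the turn about the tool's z in degrees. A call has exactly 8 rows; each row shifts and turns the pose as measured when the row begins, along the tool's axes as they then stand; what a row does not reach is not made up. A row lasts 1/10 s, in which the tool goes at most 50 mm and 8.59 degrees, less where a joint would pass 70% of its speed; a pose out of reach is approached as far as the arm can. A call is refused whole if a number of a shift passes 0.05 or a number of a turn 8.59, either way. A call with a gripper value outside its range is refused whole. "hand" is the closure, from -1 (fully open) to 1 (shut), so that 0 is half open, set as the call begins (left out, the last holds). The fingers move at their own pace and stop on an object; the grip force is fixed at half the most. Time passes only in rows, so rows that do not move let the fingers close, or fill a call up. It gives the time, the measured TCP pose, the force and the opening at its end, in the units of the state.
- bot.get_obs(): the state, without advancing time (a new reading comes with each control period).
- viewer.camera(name): name is "scene" or "top" or "wrist"; returns a dict with "image" (400x640x3 uint8, red, green, blue), "range_z" (400x640 float32, m along the optical axis (not along the pixel's ray), 0 where there is no reading), "camera_matrix" (3x3 intrinsics, pixels), "eye" and "rotation" of the camera in the world. Camera axes: x right, y down, z forward; pixel columns grow to the right and rows downward; lengths in m; the calibration is good to about 2 mm. A picture is of the moment at which its call begins.
- order.job_done(): hands the job in, once; it reports no verdict.
The state is a dict: "clock": time; "joint_pos": joint angles; "joint_vel": joint speeds; "tau": joint torques, N m; "eef_pos": TCP position; "tool_rot": TCP orientation; "ft_force": force on the tool from outside, world axes, zero at the start; "ft_torque": the same for the moment, N m; "grip_width": finger opening in m.
Only numpy, scipy, OpenCV 4.12 (cv2) and the standard library are available. Lean on these libraries where they do the work, as an engineer would, in place of code of your own. Each camera call takes 0.05 s, during which the arm holds its last target.

TASK

Two slide cassettes are clipped into docks on the microscope bench; take out the one that is loaded with glass slides. Swing its keeper bar well aside by the black peg, pinch the cassette's two side catches together to unlatch it, lift it straight up clear of its dock and carry it over the round light plate. Finish while still holding it there: catches pinched, level, over the middle of the plate with its underside some 5 to 10 cm above it, touching nothing but the fingers, with the empty cassette, its keeper bar, the vial and the forceps left as they were.

Things in the scene. Friction and masses are not known exactly. Their poses are not given: they have to be found in the camera images.
- cassette_grip (a point): Loaded cassette: grey plastic rack 92 mm long (its x), 38 wide (y), 42 high at the end walls, four glass slides with white ends standing in it, 0.12 to 0.23 kg. Point midway between its two white catch pads, 43 mm above its underside; z up, axes as its dock's at the start. Grip it here, closing along y: beside the pads the dock is no higher than 19 mm above the cassette's underside.
- cassette_catch_l (a joint): Catch at the middle of the cassette's +y side: 0 free (hooked under the dock's ledge), 0.005 m fully pinched inwards, unhooked beyond 0.0035; spring 2 N rising to 5.6 N. Its ribbed flat pad faces +y, 24 mm wide, from 28 to 58 mm above the underside; 54 mm over both pads when free, 44 mm when pinched.
- cassette_catch_r (a joint): The same catch, mirrored, on the cassette's -y side.
- dock: Fixed dock of the loaded cassette: aluminium base 110 mm square, 10 mm thick, two steel ledges (tops 29 mm above the table), low black guides. Origin on the table under the cassette's centre, x along the cassette's length, y across. The cassette's underside rests 10 mm above the table, within 1 mm of centre.
- keeper (a joint): Keeper bar of the loaded dock, on an upright post at dock x = 37, y = 56 mm: near 0 it points along the dock's -y across the cassette's +x end and blocks the lift; it grows anticlockwise seen from above, towards the dock's +x, to its stop at 1.6 rad. Well clear beyond 0.8; stays where left (0.5 N at the peg).
- keeper_peg (a point): Centre of the round upright black peg at the free end of this keeper bar: 14 mm across, 30 mm tall, standing on the bar from 61 to 91 mm above the table (centre at 76 mm), 106 mm from the pivot. It can be pushed or pinched from above.
- keeper_pivot (a point): Point on the turning axis of this keeper bar, at the peg's mid-height (76 mm above the table).
- plate: The round white light plate (a drum), fixed: 160 mm across, flat frosted top 45 mm above the table. Origin on the table under its centre.
- spare_grip (a point): The empty cassette (no slides), otherwise the same as the loaded one, clipped in the other, identical dock; to be left alone. Point midway between its two pads, 43 mm above its underside.
- spare_keeper (a joint): Keeper bar of the empty cassette's dock, near 0; to be left alone.
- spare_dock: The fixed dock of the empty cassette, same shape and axes as the other dock; its keeper peg stands at about x = 37, y = -50 mm of it, up to 91 mm above the table.
- vial_mid (a point): Small glass vial with white cap, 25 mm across, 40 mm tall, standing between the task's things; centre. To be left alone.
- forceps_mid (a point): Steel forceps lying flat, 136 mm long, 10 mm wide, 6 mm high, along x between the task's things; centre. To be left alone.
There are look-alikes about, which are no part of the job. Leave any blue look-alike of the dock alone. What is shaped like the part that bears cassette_grip but yellow is not meant.

How it is judged:
On the way, in this order (a step that is already met when the one before it is completed fails the run):
1. the loaded cassette's keeper bar is swung well clear (beyond 0.8 rad) with the cassette still in its dock (value of joint keeper above 0.8 rad and z of cassette_grip in the frame of dock below 0.065 m), for 0.1 s.
2. with both catches pinched the cassette is lifted clear of its dock (value of joint each of cassette_catch_l, cassette_catch_r above 0.003 m and z of cassette_grip in the frame of dock above 0.1 m and contact force between cassette and dock below 0.1 N and contact force between cassette and the fingers above 1 N), for 0.2 s.
At the end, for the whole second after the job is handed in: Loaded cassette in the fingers, both catches beyond 3 mm, level to 0.2 rad, at rest, centre within 35 mm of the plate's, underside 30 to 120 mm above it, touching no dock or plate; its keeper beyond 0.8 rad; spare cassette (10 mm), its keeper (0.3 rad), vial, forceps (30 mm) unmoved (value of joint each of cassette_catch_l, cassette_catch_r above 0.003 m and contact force between cassette and the fingers above 1 N and horizontal distance between cassette_grip and plate below 0.035 m and z of cassette_grip in the frame of plate between 0.118 and 0.208 m and angle between cassette_grip's own z axis and vertical below 0.2 rad and linear speed of cassette below 0.03 m/s and contact force between cassette and plate below 0.1 N and contact force between cassette and dock below 0.1 N and contact force between cassette and spare_dock below 0.1 N and value of joint keeper above 0.8 rad and distance of spare_grip from where it was at the start of the episode below 0.01 m and value of joint spare_keeper below 0.3 rad and distance of each of vial_mid, forceps_mid from where it was at the start of the episode below 0.03 m); the arm keeps its last pose, push and grip.
It fails at once if the empty cassette or its keeper bar is disturbed (distance of spare_grip from where it was at the start of the episode above 0.015 m or value of joint spare_keeper above 0.4 rad).
It fails at once if the vial or the forceps are knocked away (distance of any of vial_mid, forceps_mid from where it was at the start of the episode above 0.04 m).
It also fails if it takes over 58 s, if anything falls off the work surface, if the arm or the gripper's body presses on something with over 40 N, if the wrist force passes 120 N, or if a joint passes its speed limit or range.

## Working session

There is one attempt and no reset: what is moved stays moved. The work goes in short steps, Python scripts to look and compute and a tool call to move; the robot and the scene stay as the last step left them, time stands still between calls to the robot, and variables do not carry over. Pictures are saved under pics/ and viewed, and the job is handed in when it is done.

Besides the shell and the picture viewer there is one more tool, called after "Request:" as name([rows], argument=value, ...), one row to a line, values as JSON. send_rows: Moves the arm, as the interface text tells. Its arguments: {"type":"object","properties":{"increments":{"type":"array","items":{"type":"array","items":{"type":"array","items":{"type":"number"}}}},"hand":{"type":"number"}},"required":["increments"]}

```bash
mkdir -p pics; cat > h.py <<'E'
import numpy as np, cv2
from workcell import bot, viewer, order
def shot(n,f):
    c=viewer.camera(n); cv2.imwrite('pics/'+f+'.png',c['image'][:,:,::-1]); np.savez('pics/'+f+'.npz',**c); return c
def load(f): return dict(np.load('pics/'+f+'.npz'))
def pt(c,u,v,z=None,win=1):
    K=c['camera_matrix'];R=c['rotation'];e=c['eye']
    ray=R@np.linalg.inv(K)@np.array([u,v,1.])
    if z is None:
        w=c['range_z'][int(v)-win:int(v)+win+1,int(u)-win:int(u)+win+1];w=w[w>0]
        return e+ray*np.median(w)
    return e+ray*((z-e[2])/ray[2])
def crop(c,f,x0,y0,x1,y1,s):
    cv2.imwrite('pics/'+f+'.png',cv2.resize(c['image'][y0:y1,x0:x1,::-1],None,fx=s,fy=s,interpolation=cv2.INTER_CUBIC))
E
python3 - <<'E'
from h import *
for n in('scene','top','wrist'):
    c=shot(n,n+'0'); print(n,c['eye'],c['rotation'].round(3).tolist(),c['camera_matrix'][0,0])
print(bot.get_obs())
E
```

```text
scene [1.29140975 0.27481062 0.79169014] [0.505, 0.749, -0.356, -0.241] 470.5312007170552
top [ 0.43473482 -0.07095055  0.98431801] [-0.705, 0.708, -0.024, 0.028] 393.4138123957357
wrist [0.06144591 0.50136301 0.37321006] [0.785, 0.605, 0.081, 0.107] 330.08602429704183
{'clock': 0.15, 'joint_pos': array([ 1.31398451e+00,  2.41248300e-01,  4.03021168e-03,  1.33518883e+00,
       -2.25963795e-05,  1.57079332e+00]), 'joint_vel': array([-0.00096039, -0.00203649,  0.00416899,  0.00108308,  0.00019305,
       -0.0005311 ]), 'tau': array([ 2.13203980e-04, -3.72633719e+01,  2.52638948e+01,  1.23970181e-02,
       -2.48631068e-05, -3.97569721e-06]), 'eef_pos': array([0.12688897, 0.48315692, 0.24161193]), 'tool_rot': array([ 7.91831573e-01,  6.10738988e-01, -6.30760902e-04,  5.00770670e-04]), 'ft_force': array([-0.09167044,  0.75384627,  0.36679435]), 'ft_torque': array([-0.00398533,  0.00185688, -0.00754207]), 'grip_width': 0.08531316180787624}
```

```bash
ls pics
```

```text
scene0.npz
scene0.png
top0.npz
top0.png
wrist0.npz
wrist0.png
```

View pics/top0.png

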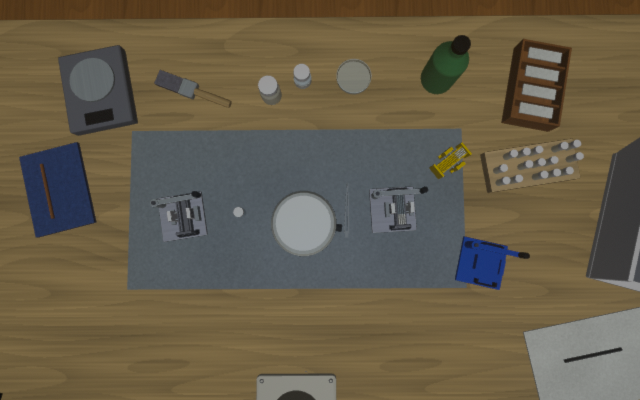

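View pics/scene0.png

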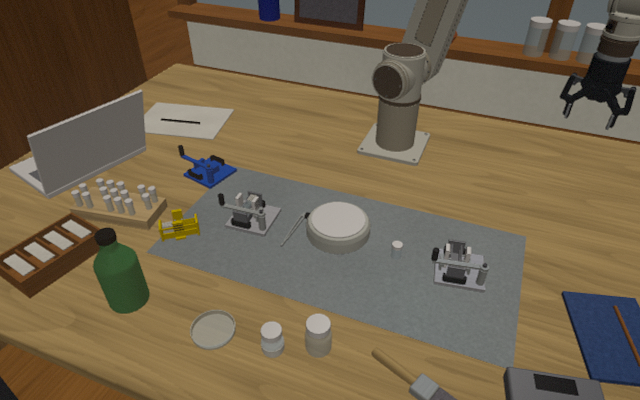

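View pics/wrist0.png

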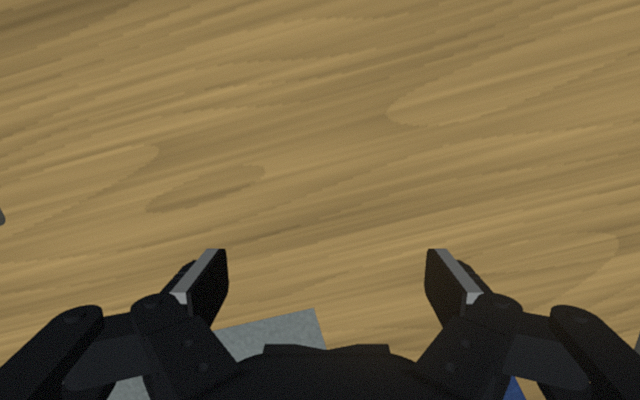

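```bash
sed -i "s/R=c\['rotation'\];/R=Rot.from_quat(c['rotation']).as_matrix();/; 1a from scipy.spatial.transform import Rotation as Rot" h.py
python3 - <<'E'
from h import *
c=load('top0')
a=c['image'][170:260,140:240,::-1]; b=c['image'][170:260,365:465,::-1]
cv2.imwrite('pics/t0z.png',np.hstack([cv2.resize(i,None,fx=4,fy=4,interpolation=cv2.INTER_CUBIC) for i in(a,b)]))
c2=load('scene0')
a=c2['image'][180:240,210:290,::-1]; b=c2['image'][235:295,420:500,::-1]
cv2.imwrite('pics/s0z.png',np.hstack([cv2.resize(i,None,fx=5,fy=5,interpolation=cv2.INTER_CUBIC) for i in(a,b)]))
print(Rot.from_quat(c['rotation']).as_matrix().round(3))
for u,v in[(185,220),(395,210),(304,224),(230,270)]: print(u,v,pt(c,u,v).round(4))
E
```

```text
[[-0.005 -0.997  0.074]
 [-1.     0.005  0.006]
 [-0.006 -0.074 -0.997]]
185 220 [0.4698 0.2709 0.0165]
395 210 [ 0.4901 -0.2417  0.0431]
304 224 [ 0.4577 -0.0239  0.0455]
230 270 [ 0.3456  0.1625 -0.0011]
```

View pics/t0z.png

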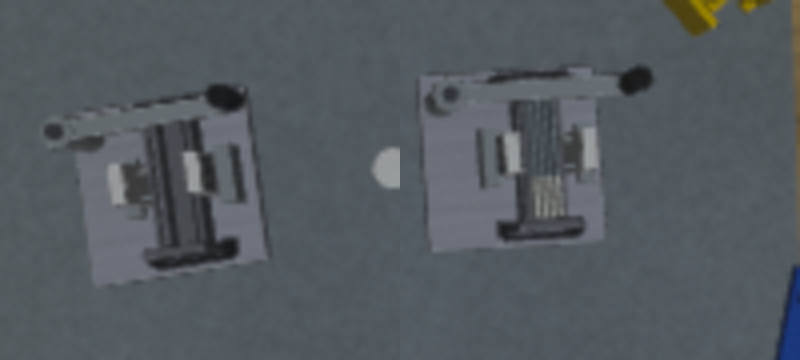

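View pics/s0z.png

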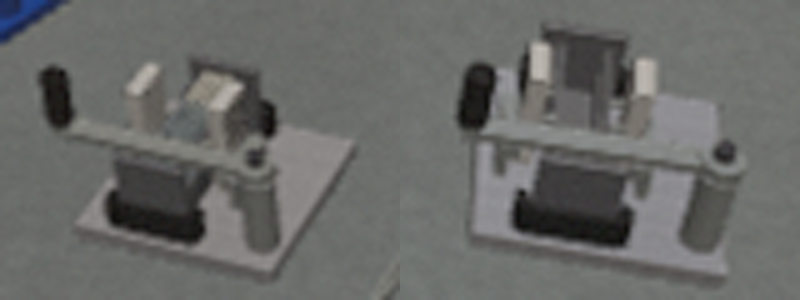

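```bash
python3 - <<'E'
from h import *
c=load('top0')
g=lambda x,y:(365+(x-400-1.5)/4,170+(y-1.5)/4)
for n,x,y,z in[('TL',418,75,.01),('BL',432,251,.01),('BR',604,240,.01),('TR',595,70,.01),('peg',637,76,.091),('piv',451,94,.07),('padL',512,152,.068),('padR',590,147,.068)]:
    print(n,pt(c,*g(x,y),z).round(4), pt(c,*g(x,y)).round(4))
# plate
im=c['image'];hsv=cv2.cvtColor(im,cv2.COLOR_RGB2HSV)
K=c['camera_matrix'];R=Rot.from_quat(c['rotation']).as_matrix()
v,u=np.mgrid[0:400,0:640];d=c['range_z']
P=c['eye']+(np.stack([(u-K[0,2])/K[0,0],(v-K[1,2])/K[1,1],np.ones_like(u)],-1)*d[...,None])@R.T
m=(abs(P[...,2]-.045)<.006)&(abs(u-304)<45)&(abs(v-224)<45)
q=P[m]; print(len(q),q.min(0),q.max(0),(q.min(0)+q.max(0))/2,q.mean(0))
(cx,cy),r=cv2.minEnclosingCircle(q[:,:2].astype(np.float32));print(cx,cy,r)
E
```

```text
TL [ 0.5463 -0.1844  0.01  ] [ 0.5475 -0.1856 -0.0006]
BL [ 0.437  -0.1915  0.01  ] [ 0.4371 -0.1926  0.0013]
BR [ 0.4433 -0.2977  0.01  ] [ 0.4433 -0.2983  0.0071]
TR [ 0.5488 -0.2945  0.01  ] [ 5.500e-01 -2.967e-01  3.000e-04]
peg [ 0.5358 -0.2997  0.091 ] [ 0.536  -0.3002  0.0892]
piv [ 0.5282 -0.1965  0.07  ] [ 0.5286 -0.197   0.0665]
padL [ 0.4942 -0.2318  0.068 ] [ 0.4943 -0.232   0.0669]
padR [ 0.4969 -0.2772  0.068 ] [ 0.497  -0.2775  0.0669]
2793 [ 0.38635396 -0.09323452  0.03900083] [0.53515806 0.05330521 0.04963695] [ 0.46075601 -0.01996466  0.04431889] [ 0.4606245  -0.02066606  0.04333489]
0.46074894070625305 -0.020144594833254814 0.0753093808889389
```

```bash
cat >> h.py <<'E'
def plan(tgt,dyaw=None,yaw=None,n=8,total=None,show=True):
    """rows to bring TCP to tgt, tool x yaw (world deg). n rows of `total` printed"""
    o=bot.get_obs();p=o['eef_pos'];M=Rot.from_quat(o['tool_rot']).as_matrix()
    y0=np.degrees(np.arctan2(M[1,0],M[0,0]))
    dy=0 if yaw is None else (yaw-y0+180)%360-180
    print('pos',p.round(4),'yaw',round(y0,2),'tilt',M[:,2].round(3),'F',o['ft_force'].round(1),'w',round(o['grip_width'],4),'t',round(o['clock'],2))
    total=total or n; d=(np.array(tgt)-p)/total
    for i in range(min(8,total)):
        a=np.radians(y0+dy*i/total)
        x=np.array([np.cos(a),np.sin(a),0]);yv=np.array([np.sin(a),-np.cos(a),0])
        print([round(float(d@x),4),round(float(d@yv),4),round(float(-d[2]),4),round(-dy/total,2)])
E
python3 - <<'E'
from h import *
plan([.535,-.30,.21],yaw=3,total=22)
E
```

```text
pos [0.1269 0.4832 0.2416] yaw 75.29 tilt [-0.    -0.002 -1.   ] F [-0.1  0.8  0.4] w 0.0853 t 0.15
[-0.0297, 0.027, 0.0014, np.float64(3.29)]
[-0.0281, 0.0286, 0.0014, np.float64(3.29)]
[-0.0264, 0.0302, 0.0014, np.float64(3.29)]
[-0.0247, 0.0317, 0.0014, np.float64(3.29)]
[-0.0228, 0.033, 0.0014, np.float64(3.29)]
[-0.0209, 0.0343, 0.0014, np.float64(3.29)]
[-0.0189, 0.0354, 0.0014, np.float64(3.29)]
[-0.0168, 0.0365, 0.0014, np.float64(3.29)]
```

Request:
send_rows([
  [[-0.03,0.027,0.001,3.3],[-0.028,0.0285,0.001,3.3],[-0.0265,0.03,0.001,3.3],[-0.0245,0.0315,0.001,3.3],[-0.023,0.033,0.001,3.3],[-0.021,0.0345,0.001,3.3],[-0.019,0.0355,0.001,3.3],[-0.017,0.0365,0.001,3.3]],
], hand=-0.1)

```text
clock: 0.95
eef_pos: [0.2749, 0.1904, 0.2307]
tool_rot: [0.912, 0.411, -0.001, 0.001]
ft_force: [1.3, -0.2, -0.4]
grip_width: 0.0472
```

```bash
python3 - <<'E'
from h import *
plan([.535,-.30,.21],yaw=3,total=15)
E
```

```text
pos [0.2749 0.1904 0.2307] yaw 48.51 tilt [-0.001 -0.004 -1.   ] F [ 1.3 -0.2 -0.4] w 0.0472 t 0.95
[-0.013, 0.0346, 0.0014, np.float64(3.03)]
[-0.0111, 0.0353, 0.0014, np.float64(3.03)]
[-0.0093, 0.0358, 0.0014, np.float64(3.03)]
[-0.0074, 0.0363, 0.0014, np.float64(3.03)]
[-0.0054, 0.0366, 0.0014, np.float64(3.03)]
[-0.0035, 0.0368, 0.0014, np.float64(3.03)]
[-0.0015, 0.037, 0.0014, np.float64(3.03)]
[0.0004, 0.037, 0.0014, np.float64(3.03)]
```

Request:
send_rows([
  [[-0.013,0.0345,0.0005,3.0],[-0.011,0.0355,0.0005,3.0],[-0.0095,0.036,0.0005,3.0],[-0.0075,0.0365,0.0005,3.0],[-0.0055,0.0365,0.0005,3.0],[-0.0035,0.037,0.0005,3.0],[-0.0015,0.037,0.0005,3.0],[0.0005,0.037,0.0005,3.0]],
])

```text
clock: 1.75
eef_pos: [0.4141, -0.0856, 0.227]
tool_rot: [0.979, 0.203, -0.0, 0.001]
ft_force: [1.0, 1.0, -0.5]
grip_width: 0.0466
```

```bash
python3 - <<'E'
from h import *
plan([.535,-.30,.21],yaw=3,total=7)
E
```

```text
pos [ 0.4141 -0.0856  0.227 ] yaw 23.37 tilt [ 0.    -0.002 -1.   ] F [ 1.   1.  -0.5] w 0.0466 t 1.75
[0.0037, 0.035, 0.0024, np.float64(2.91)]
[0.0055, 0.0347, 0.0024, np.float64(2.91)]
[0.0072, 0.0344, 0.0024, np.float64(2.91)]
[0.009, 0.034, 0.0024, np.float64(2.91)]
[0.0107, 0.0335, 0.0024, np.float64(2.91)]
[0.0124, 0.0329, 0.0024, np.float64(2.91)]
[0.014, 0.0322, 0.0024, np.float64(2.91)]
```

Request:
send_rows([
  [[0.0035,0.035,0.002,2.9],[0.0055,0.0345,0.002,2.9],[0.007,0.0345,0.002,2.9],[0.009,0.034,0.002,2.9],[0.0105,0.0335,0.002,2.9],[0.0125,0.033,0.002,2.9],[0.014,0.032,0.002,2.9],[0,0,0,0]],
])

```text
clock: 2.55
eef_pos: [0.5358, -0.3146, 0.2077]
tool_rot: [1.0, 0.016, -0.002, -0.0]
ft_force: [-0.8, 0.9, -0.6]
grip_width: 0.0471
```

```bash
python3 - <<'E'
from h import *
c=shot('wrist','w1')
plan([.535,-.30,.21],yaw=3)
E
```

```text
pos [ 0.5349 -0.3128  0.2079] yaw 1.88 tilt [-0.005  0.001 -1.   ] F [-0.9  0.8  0. ] w 0.0467 t 2.6
[0.0001, -0.0016, -0.0003, np.float64(-0.14)]
[0.0001, -0.0016, -0.0003, np.float64(-0.14)]
[0.0001, -0.0016, -0.0003, np.float64(-0.14)]
[0.0001, -0.0016, -0.0003, np.float64(-0.14)]
[0.0001, -0.0016, -0.0003, np.float64(-0.14)]
[0.0001, -0.0016, -0.0003, np.float64(-0.14)]
[0.0001, -0.0016, -0.0003, np.float64(-0.14)]
[0.0001, -0.0016, -0.0003, np.float64(-0.14)]
```

View pics/w1.png

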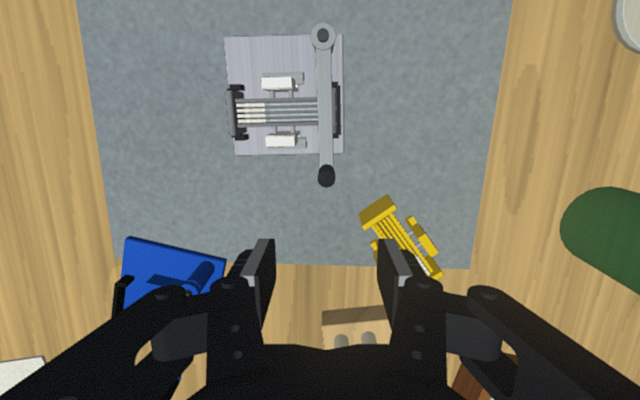

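```bash
python3 - <<'E'
from h import *
c=load('w1'); crop(c,'w1z',200,10,380,200,4)
print(c['eye'].round(4));print(Rot.from_quat(c['rotation']).as_matrix().round(3))
for n,u,v,z in[('peg',327,180,.091),('piv',323,36,.066)]:
    print(n,pt(c,u,v,z).round(4),pt(c,u,v).round(4))
E
```

```text
[ 0.5341 -0.2462  0.3394]
[[ 1.     0.031  0.003]
 [ 0.031 -0.963 -0.267]
 [-0.005  0.267 -0.964]]
peg [ 0.5353 -0.3014  0.091 ] [ 0.5353 -0.3015  0.0906]
piv [ 0.5288 -0.1956  0.066 ] [ 0.5289 -0.196   0.0684]
```

View pics/w1z.png

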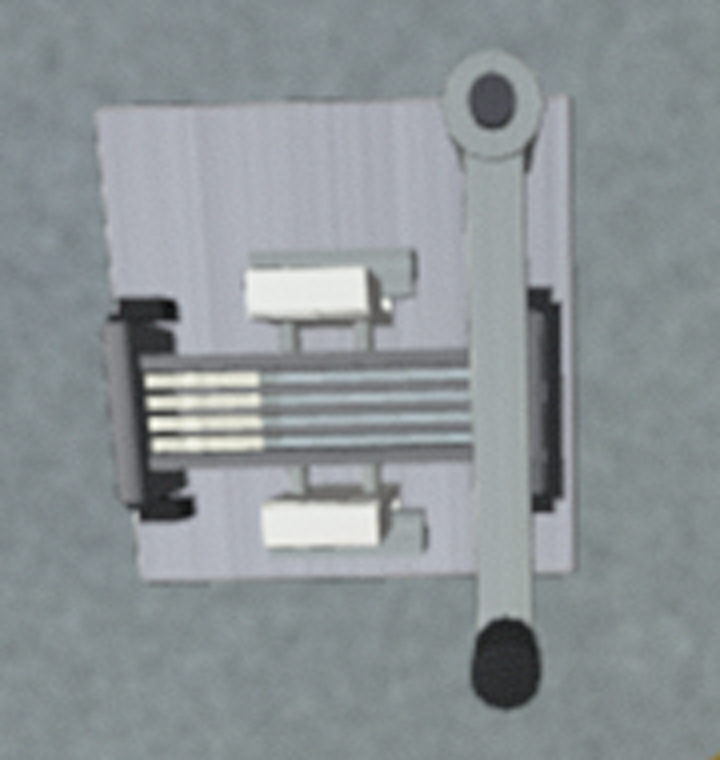

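```bash
python3 - <<'E'
from h import *
c=load('w1')
g=lambda x,y:(200+(x-1.5)/4,10+(y-1.5)/4)
Q={}
for n,x,y,z in[('UL',247,269,.068),('UR',366,267,.068),('Ul',250,321,.068),('Ur',371,318,.068),('LL',262,502,.068),('LR',378,499,.068),('Ll',268,549,.068),('Lr',380,545,.068),('b1',98,112,.01),('b2',145,580,.01),('b3',575,572,.01),('b4',570,97,.01)]:
    Q[n]=pt(c,*g(x,y),z);print(n,Q[n].round(4),pt(c,*g(x,y)).round(4))
U=(Q['UL']+Q['UR'])/2;L=(Q['Ll']+Q['Lr'])/2
print((U+L)/2,U-L)
p=np.array([.5288,-.1956]);k=np.radians(2.5);Rz=np.array([[np.cos(k),-np.sin(k)],[np.sin(k),np.cos(k)]])
print(p-Rz@[.037,.056])
plan([.5355,-.3015,.12],yaw=3,total=4)
E
```

```text
UL [ 0.4819 -0.2264  0.068 ] [ 0.4708 -0.2221  0.0104]
UR [ 0.505  -0.2253  0.068 ] [ 0.5048 -0.2252  0.0663]
Ul [ 0.4823 -0.236   0.068 ] [ 0.4712 -0.2338  0.0097]
Ur [ 0.506  -0.2347  0.068 ] [ 0.504  -0.2338  0.0484]
LL [ 0.484  -0.2709  0.068 ] [ 0.4734 -0.2761  0.0107]
LR [ 0.5075 -0.2696  0.068 ] [ 0.5072 -0.2699  0.0643]
Ll [ 0.4851 -0.2804  0.068 ] [ 0.4747 -0.2876  0.0108]
Lr [ 0.508  -0.2788  0.068 ] [ 0.5079 -0.279   0.0669]
b1 [ 0.4374 -0.1893  0.01  ] [ 0.437  -0.189   0.0085]
b2 [ 0.4436 -0.2964  0.01  ] [ 0.4414 -0.2976  0.0018]
b3 [ 0.5511 -0.291   0.01  ] [ 0.5512 -0.2913  0.0078]
b4 [ 0.5451 -0.1829  0.01  ] [ 0.5454 -0.1814  0.0021]
[ 0.49498056 -0.25271279  0.068     ] [-0.00307975  0.05376609  0.        ]
[ 0.4942779  -0.25316062]
pos [ 0.5349 -0.3128  0.2079] yaw 1.88 tilt [-0.005  0.001 -1.   ] F [-0.9  0.8  0. ] w 0.0467 t 2.6
[0.0002, -0.0028, 0.022, np.float64(-0.28)]
[0.0003, -0.0028, 0.022, np.float64(-0.28)]
[0.0003, -0.0028, 0.022, np.float64(-0.28)]
[0.0003, -0.0028, 0.022, np.float64(-0.28)]
```

Request:
send_rows([
  [[0.0003,-0.004,0.017,-0.2],[0.0003,-0.004,0.017,-0.2],[0.0003,-0.003,0.017,-0.2],[0,0,0.017,-0.2],[0,0,0.017,-0.2],[0,0,0.017,-0.2],[0,0,0.015,0],[0,0,0.012,0]],
])

```text
clock: 3.4
eef_pos: [0.5317, -0.2928, 0.0778]
tool_rot: [0.999, 0.032, -0.003, -0.002]
ft_force: [-0.3, 0.3, -0.0]
grip_width: 0.0471
```

```bash
python3 - <<'E'
from h import *
c=shot('wrist','w2')
plan([.5355,-.3015,.076],yaw=3,total=1)
crop(c,'w2z',180,100,460,310,2.8)
E
```

```text
pos [ 0.5305 -0.2921  0.0756] yaw 3.68 tilt [-0.008  0.006 -1.   ] F [-0.8  0.6 -1.8] w 0.0467 t 3.45
[0.0043, 0.0097, -0.0004, np.float64(0.68)]
```

View pics/w2z.png

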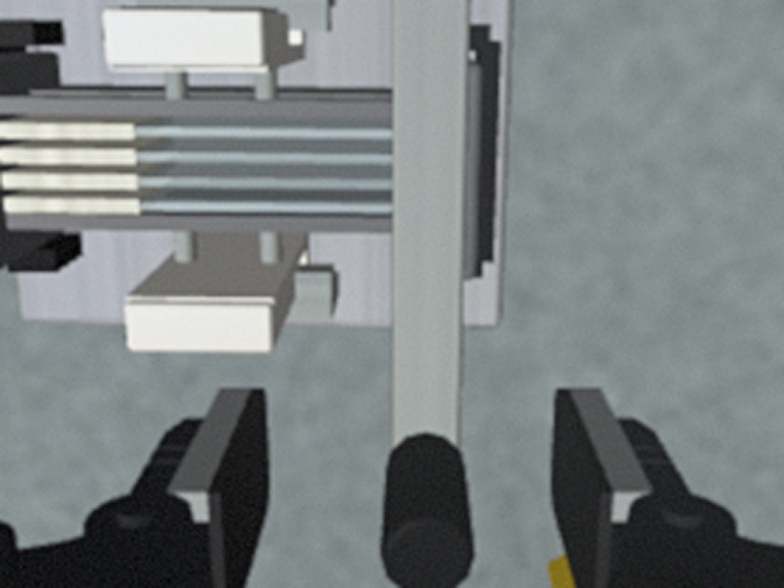

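Request:
send_rows([
  [[0.004,0.009,0,0],[0.008,0,0,0],[0.008,0,0,0],[0.0085,-0.0004,0,-5],[0.0085,-0.0004,0,-5],[0.0085,-0.0004,0,-5],[0.0085,-0.0004,0,-5],[0.0085,-0.0004,0,-5]],
])

```text
clock: 4.25
eef_pos: [0.5984, -0.2886, 0.0802]
tool_rot: [0.967, 0.256, -0.001, -0.002]
ft_force: [-1.0, -0.2, -0.3]
grip_width: 0.0468
```

```bash
python3 - <<'E'
from h import *
o=bot.get_obs();d=o['eef_pos'][:2]-[.5288,-.196]
plan([.5355,-.3015,.076],yaw=3,total=1)
print(np.hypot(*d),np.degrees(np.arctan2(d[1],d[0])))
E
```

```text
pos [ 0.5984 -0.2886  0.0802] yaw 29.65 tilt [-0.003  0.003 -1.   ] F [-1.  -0.2 -0.3] w 0.0468 t 4.25
[-0.061, -0.0199, 0.0042, np.float64(26.65)]
0.11581582627664042 -53.08248193874864
```

Request:
send_rows([
  [[0.0095,-0.003,0.001,-5],[0.0095,-0.003,0.001,-5],[0.0095,-0.003,0.001,-5],[0.0095,-0.002,0.001,-5],[0.0095,-0.001,0,-5],[0.0095,-0.0005,0,-5],[0.0095,-0.0005,0,-5],[0.0095,-0.0005,0,-5]],
])

```text
clock: 5.05
eef_pos: [0.6512, -0.2238, 0.083]
tool_rot: [0.812, 0.583, 0.003, 0.005]
ft_force: [-0.3, 0.6, 0.3]
grip_width: 0.047
```

```bash
python3 - <<'E'
from h import *
o=bot.get_obs();d=o['eef_pos'][:2]-[.5288,-.196]
plan([.5355,-.3015,.076],yaw=3,total=1)
print(np.hypot(*d),np.degrees(np.arctan2(d[1],d[0])))
c=shot('wrist','w3')
E
```

```text
pos [ 0.6512 -0.2238  0.083 ] yaw 71.34 tilt [ 0.01  -0.004 -1.   ] F [-0.3  0.6  0.3] w 0.047 t 5.05
[-0.1106, -0.0847, 0.007, np.float64(68.34)]
0.12547936141683927 -12.798979217190391
```

View pics/w3.png

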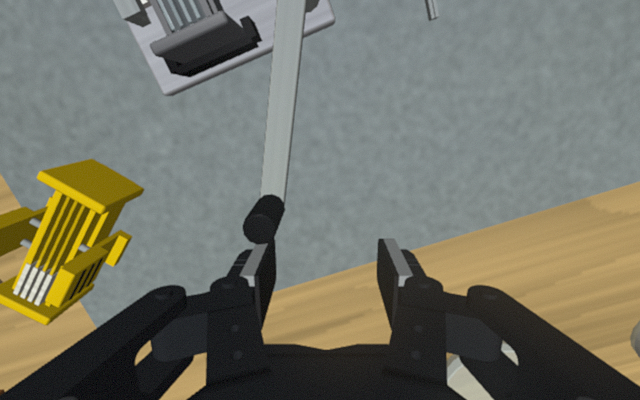

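```bash
python3 - <<'E'
from h import *
c=load('w3')
for u,v in[(262,220),(270,203),(255,230)]:
  p=pt(c,u,v); print(p.round(4)); 
p=pt(c,260,231,.091)[:2];d=p-[.5288,-.196];print(p,np.hypot(*d),np.degrees(np.arctan2(d[1],d[0]))+86.8)
c=shot('top','t3');crop(c,'t3z',360,140,460,250,5)
E
```

```text
[ 0.6199 -0.2392  0.0914]
[ 0.6178 -0.2375  0.0769]
[ 0.6231 -0.2435  0.0911]
[ 0.62414484 -0.24180701] 0.10577769586801507 61.13873431292145
```

View pics/t3z.png

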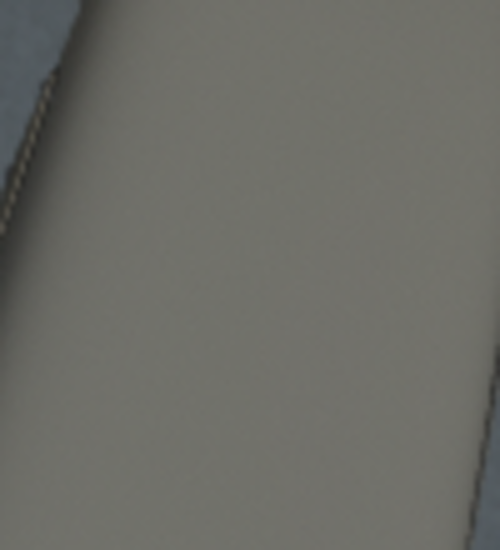

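Request:
send_rows([
  [[0.003,0,-0.025,0],[0.002,0,-0.03,0],[0,0,-0.03,-3],[0,-0.02,-0.01,-4],[0,-0.03,0,-4],[0,-0.03,0,-4],[0,-0.03,0,-4],[0,-0.02,0,-3]],
], hand=-1)

```text
clock: 5.95
eef_pos: [0.5266, -0.202, 0.1827]
tool_rot: [0.688, 0.726, 0.004, 0.01]
ft_force: [0.0, -0.5, 0.6]
grip_width: 0.0853
```

```bash
python3 - <<'E'
from h import *
plan([.495,-.253,.15],yaw=93.2,total=6)
print(bot.get_obs()['joint_pos'].round(2))
E
```

```text
pos [ 0.5266 -0.202   0.1827] yaw 93.12 tilt [ 0.02  -0.009 -1.   ] F [ 0.  -0.5  0.6] w 0.0853 t 5.95
[-0.0082, -0.0057, 0.0054, np.float64(-0.01)]
[-0.0082, -0.0057, 0.0054, np.float64(-0.01)]
[-0.0082, -0.0057, 0.0054, np.float64(-0.01)]
[-0.0082, -0.0057, 0.0054, np.float64(-0.01)]
[-0.0082, -0.0057, 0.0054, np.float64(-0.01)]
[-0.0082, -0.0057, 0.0054, np.float64(-0.01)]
[-0.37  0.38  0.04  1.21 -0.   -0.42]
```

Request:
send_rows([
  [[-0.008,-0.0055,0.004,0],[-0.008,-0.0055,0.004,0],[-0.008,-0.0055,0.004,0],[-0.008,-0.0055,0.004,0],[-0.008,-0.0055,0.004,0],[-0.008,-0.0055,0.004,0],[0,0,0,0],[0,0,0,0]],
])

```text
clock: 6.75
eef_pos: [0.4954, -0.2591, 0.1573]
tool_rot: [0.691, 0.722, 0.004, 0.012]
ft_force: [-0.5, 0.3, 0.1]
grip_width: 0.085
```

```bash
python3 - <<'E'
from h import *
c=shot('wrist','w4')
plan([.495,-.253,.11],yaw=93.2,total=6)
E
```

```text
pos [ 0.4954 -0.259   0.1572] yaw 92.52 tilt [ 0.022 -0.01  -1.   ] F [-0.3 -0.5  0.3] w 0.0855 t 6.8
[0.001, -0.0, 0.0079, np.float64(-0.11)]
[0.001, -0.0, 0.0079, np.float64(-0.11)]
[0.001, -0.0, 0.0079, np.float64(-0.11)]
[0.001, -0.0, 0.0079, np.float64(-0.11)]
[0.001, -0.0, 0.0079, np.float64(-0.11)]
[0.001, -0.0, 0.0079, np.float64(-0.11)]
```

View pics/w4.png

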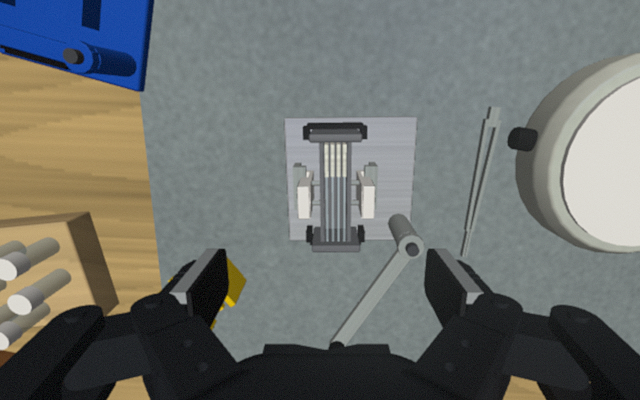

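Request:
send_rows([
  [[0.003,0,0.008,-0.3],[0.003,-0.0005,0.01,-0.3],[0.001,-0.0005,0.01,0],[0,0,0.01,0],[0,0,0.01,0],[0,0,0.01,0],[0,0,0.008,0],[0,0,0,0]],
])

```text
clock: 7.6
eef_pos: [0.4957, -0.25, 0.0843]
tool_rot: [0.686, 0.727, 0.004, 0.011]
ft_force: [0.2, -0.3, 0.5]
grip_width: 0.0854
```

```bash
python3 - <<'E'
from h import *
c=shot('wrist','w5')
plan([.495,-.253,.045],yaw=93.2,total=5)
g=c['image'];crop(c,'w5z',180,120,480,320,2.6)
for u,v in[(301,200),(368,200)]: print(pt(c,u,v))
E
```

```text
pos [ 0.4959 -0.2501  0.0849] yaw 93.35 tilt [ 0.022 -0.009 -1.   ] F [-0.4 -1.  -0.1] w 0.0856 t 7.65
[-0.0006, -0.0002, 0.008, np.float64(0.03)]
[-0.0006, -0.0002, 0.008, np.float64(0.03)]
[-0.0006, -0.0002, 0.008, np.float64(0.03)]
[-0.0006, -0.0002, 0.008, np.float64(0.03)]
[-0.0006, -0.0002, 0.008, np.float64(0.03)]
[ 0.47874104 -0.26412387  0.04390235]
[ 0.4807548  -0.22597306  0.0297345 ]
```

View pics/w5z.png

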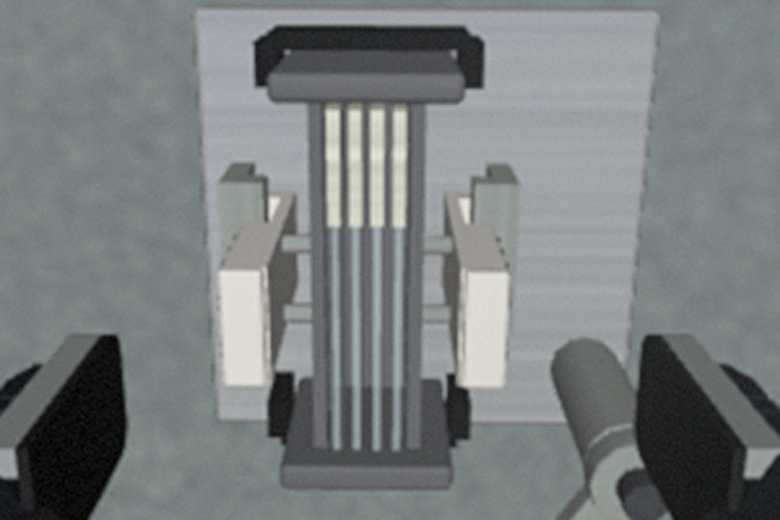

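```bash
python3 - <<'E'
from h import *
c=load('w5')
g=lambda x,y:(180+x/2.6,120+y/2.6)
for n,x,y in [('fl near',112,350),('fl far',122,430),('fl',30,410),('fr near',648,350),('fr',645,430),('padLnear',245,330),('padR',485,330),('padLtopfront',225,378),('post',630,470)]: print(n,pt(c,*g(x,y)).round(4))
E
```

```text
fl near [ 0.4894 -0.292   0.0914]
fl far [ 0.5039 -0.2908  0.0912]
fl [ 0.4867 -0.2954  0.1148]
fr near [ 0.4851 -0.2066  0.0892]
fr [ 0.4981 -0.2059  0.0916]
padLnear [ 0.4961 -0.2746  0.0675]
padR [ 0.4931 -0.2298  0.0679]
padLtopfront [ 0.5065 -0.2783  0.0673]
post [ 0.5247 -0.1967  0.0625]
```

Request:
send_rows([
  [[-0.002,-0.0005,0.007,0],[-0.001,-0.0005,0.007,0],[0,-0.0005,0.007,0],[0,-0.0003,0.007,0],[0,0,0.006,0],[0,0,0.005,0],[0,0,0.002,0],[0,0,0,0]],
])

```text
clock: 8.45
eef_pos: [0.496, -0.2548, 0.0413]
tool_rot: [0.686, 0.727, 0.004, 0.012]
ft_force: [-0.3, -0.0, 0.8]
grip_width: 0.0852
```

```bash
python3 - <<'E'
from h import *
c=shot('wrist','w6')
plan([.495,-.253,.043],yaw=93.2,total=1)
g=c['image'];crop(c,'w6z',180,120,480,320,2.6)
E
```

```text
pos [ 0.4961 -0.2548  0.0414] yaw 93.32 tilt [ 0.024 -0.011 -1.   ] F [0.2 0.7 0.4] w 0.0852 t 8.5
[0.0019, -0.001, -0.0016, np.float64(0.12)]
```

View pics/w6z.png

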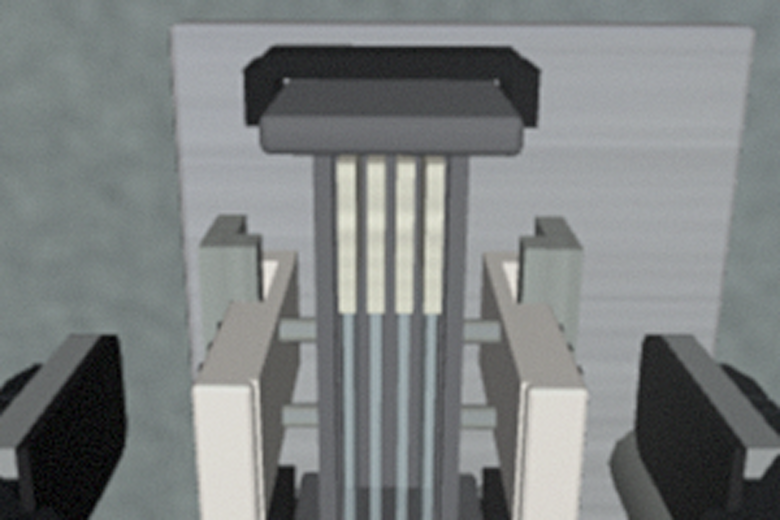

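Request:
send_rows([
  [[0.0018,-0.001,-0.0015,0],[0,0,0,0],[0,0,0,0],[0,0,0,0],[0,0,0,0],[0,0,0,0],[0,0,0,0],[0,0,0,0]],
], hand=1)

```text
clock: 9.3
eef_pos: [0.4958, -0.2533, 0.0462]
tool_rot: [0.686, 0.727, 0.005, 0.014]
ft_force: [-0.8, 0.1, 0.6]
grip_width: 0.0389
```

```bash
python3 - <<'E'
from h import *
c=shot('wrist','w7')
plan([.495,-.253,.043],yaw=93.2,total=1)
g=c['image'];crop(c,'w7z',180,120,480,320,2.6)
E
```

```text
pos [ 0.4958 -0.2533  0.0463] yaw 93.32 tilt [ 0.027 -0.012 -1.   ] F [-0.6 -0.9 -0.5] w 0.0385 t 9.35
[0.0003, -0.0008, 0.0033, np.float64(0.12)]
```

View pics/w7z.png

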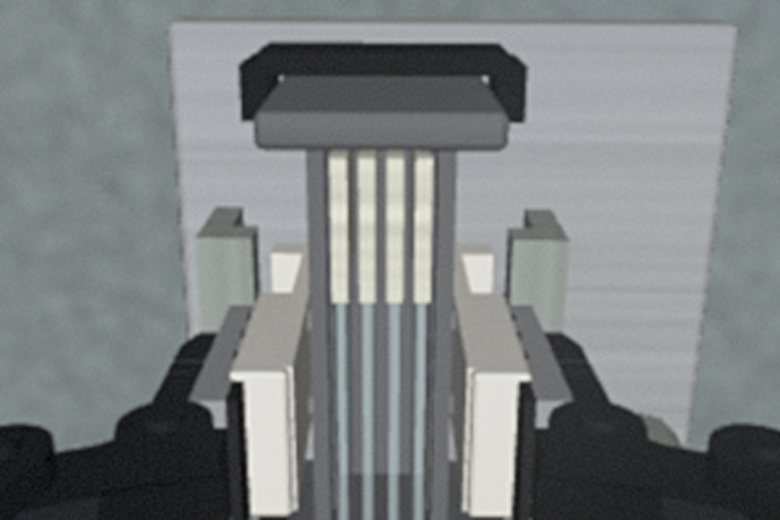

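Request:
send_rows([
  [[0,0.0001,-0.005,0],[0,0.0001,-0.005,0],[0,0.0001,-0.006,0],[0,0.0002,-0.007,0],[0,0.0002,-0.008,0],[0,0.0002,-0.008,0],[0,0.0002,-0.01,0],[0,0.0002,-0.01,0]],
])

```text
clock: 10.15
eef_pos: [0.4944, -0.2518, 0.1084]
tool_rot: [0.686, 0.727, 0.004, 0.012]
ft_force: [0.0, -0.6, -2.2]
grip_width: 0.0389
```

```bash
python3 - <<'E'
from h import *
c=shot('wrist','w8')
plan([.495,-.253,.16],yaw=93.2,total=8)
E
```

```text
pos [ 0.4955 -0.2524  0.1105] yaw 93.32 tilt [ 0.027 -0.012 -1.   ] F [-0.2 -0.1  0.7] w 0.0388 t 10.2
[-0.0001, -0.0001, -0.0062, np.float64(0.01)]
[-0.0001, -0.0001, -0.0062, np.float64(0.01)]
[-0.0001, -0.0001, -0.0062, np.float64(0.01)]
[-0.0001, -0.0001, -0.0062, np.float64(0.01)]
[-0.0001, -0.0001, -0.0062, np.float64(0.01)]
[-0.0001, -0.0001, -0.0062, np.float64(0.01)]
[-0.0001, -0.0001, -0.0062, np.float64(0.01)]
[-0.0001, -0.0001, -0.0062, np.float64(0.01)]
```

View pics/w8.png

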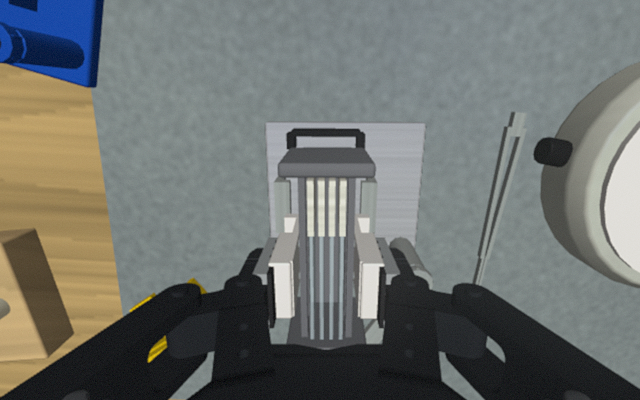

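Request:
send_rows([
  [[0,0.0002,-0.01,0],[0,0.0002,-0.012,0],[0,0.0002,-0.012,0],[0.005,0,-0.01,0],[0.01,-0.001,-0.004,0],[0.015,-0.002,0,0],[0.018,-0.002,0,0],[0.018,-0.002,0,0]],
])

```text
clock: 11.0
eef_pos: [0.4833, -0.183, 0.1625]
tool_rot: [0.687, 0.726, 0.005, 0.015]
ft_force: [0.6, 0.1, -1.5]
grip_width: 0.0386
```

```bash
python3 - <<'E'
from h import *
plan([.4607,-.0203,.157],yaw=93.2,total=9)
E
```

```text
pos [ 0.4833 -0.183   0.1625] yaw 93.16 tilt [ 0.029 -0.012 -1.   ] F [ 0.6  0.1 -1.5] w 0.0386 t 11.0
[0.0182, -0.0015, 0.0006, np.float64(-0.0)]
[0.0182, -0.0015, 0.0006, np.float64(-0.0)]
[0.0182, -0.0015, 0.0006, np.float64(-0.0)]
[0.0182, -0.0015, 0.0006, np.float64(-0.0)]
[0.0182, -0.0015, 0.0006, np.float64(-0.0)]
[0.0182, -0.0015, 0.0006, np.float64(-0.0)]
[0.0182, -0.0015, 0.0006, np.float64(-0.0)]
[0.0182, -0.0015, 0.0006, np.float64(-0.0)]
```

Request:
send_rows([
  [[0.02,-0.0015,0,0],[0.022,-0.0015,0,0],[0.022,-0.0015,0,0],[0.022,-0.0015,0,0],[0.022,-0.0015,0,0],[0.018,-0.0015,0,0],[0.012,-0.001,0,0],[0.006,0,0,0]],
])

```text
clock: 11.8
eef_pos: [0.4541, -0.0228, 0.1559]
tool_rot: [0.684, 0.729, 0.003, 0.008]
ft_force: [0.1, 0.7, -2.3]
grip_width: 0.0386
```

```bash
python3 - <<'E'
from h import *
plan([.4607,-.0203,.157],yaw=93.2,total=4)
E
```

```text
pos [ 0.4541 -0.0228  0.1559] yaw 93.68 tilt [ 0.017 -0.007 -1.   ] F [ 0.1  0.7 -2.3] w 0.0386 t 11.8
[0.0005, 0.0017, -0.0003, np.float64(0.12)]
[0.0005, 0.0017, -0.0003, np.float64(0.12)]
[0.0005, 0.0017, -0.0003, np.float64(0.12)]
[0.0005, 0.0017, -0.0003, np.float64(0.12)]
```

Request:
send_rows([
  [[0,0.002,0,0],[0,0.002,0,0],[0,0.002,0,0],[0,0,0,0],[0,0,0,0],[0,0,0,0],[0,0,0,0],[0,0,0,0]],
])

```text
clock: 12.6
eef_pos: [0.4598, -0.023, 0.1552]
tool_rot: [0.684, 0.729, 0.003, 0.008]
ft_force: [0.2, -0.5, -2.8]
grip_width: 0.0384
```

```bash
python3 - <<'E'
from h import *
plan([.4607,-.0203,.157],yaw=93.2,total=1)
w=shot('wrist','w9');s=shot('scene','s9');shot('top','t9');crop(s,'s9z',170,140,570,320,2)
E
```

```text
pos [ 0.4598 -0.023   0.1552] yaw 93.61 tilt [ 0.016 -0.007 -1.   ] F [ 0.2 -0.5 -2.8] w 0.0384 t 12.6
[0.0027, 0.0011, -0.0018, np.float64(0.41)]
```

View pics/w9.png

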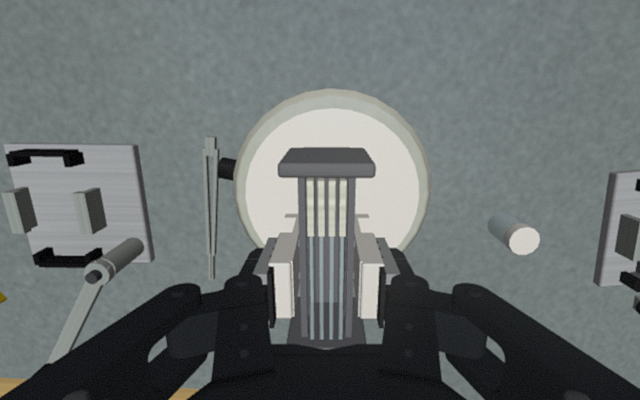

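View pics/s9z.png

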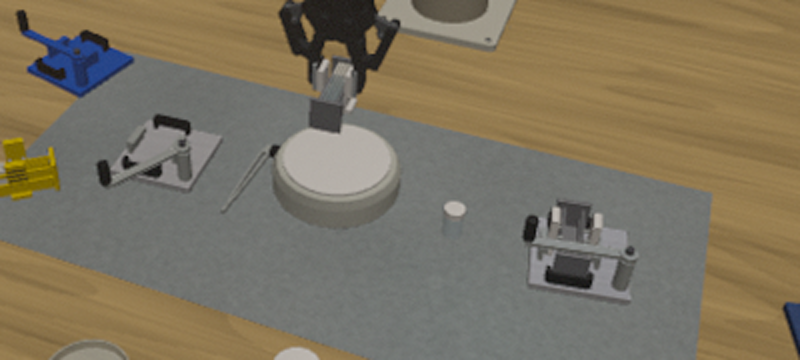

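View pics/t9.png

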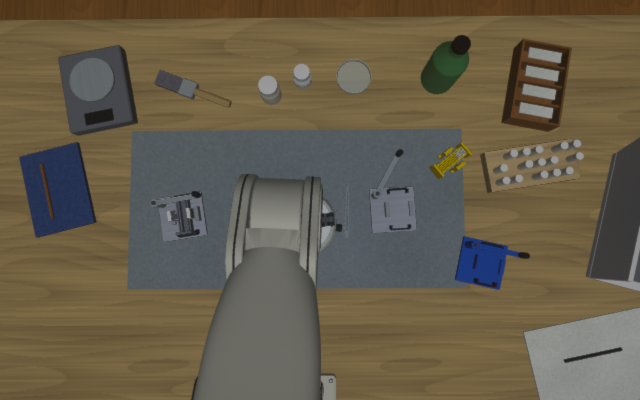

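```bash
python3 - <<'E'
from h import *
w=load('w9')
print('wall',pt(w,326,156).round(4))
a,b=pt(w,292,240),pt(w,362,240)
print('pads',a.round(4),b.round(4))
for u in (262,268,273,278,284,290,296,356,362,368,374,380,386): print(u,pt(w,u,275).round(4))
t=load('t9')
p=pt(t,398,154,.091)[:2];d=p-[.5288,-.196];print('keeper',np.hypot(*d),np.radians(np.degrees(np.arctan2(d[1],d[0]))+86.8))
E
```

```text
wall [ 0.4127 -0.0252  0.1474]
pads [ 0.4474 -0.0373  0.1576] [ 0.4457 -0.0078  0.1571]
262 [ 0.4497 -0.0448  0.1836]
268 [ 0.45   -0.0429  0.1829]
273 [ 0.4518 -0.0417  0.1795]
278 [ 0.4531 -0.0402  0.1772]
284 [ 0.4528 -0.0379  0.1774]
290 [ 0.4529 -0.0358  0.1769]
296 [ 0.4593 -0.0344  0.1656]
356 [ 0.46   -0.0094  0.1613]
362 [ 0.4516 -0.0091  0.1761]
368 [ 0.451  -0.007   0.1769]
374 [ 0.4508 -0.0048  0.177 ]
380 [ 0.4492 -0.0031  0.1795]
386 [ 0.4472 -0.0018  0.1829]
keeper 0.09878804646064585 1.0268023825123667
```

```bash
python3 - <<'E'
from h import *
order.job_done()
o=bot.get_obs();print(o['clock'],o['eef_pos'],o['grip_width'],o['ft_force'])
E
```

```text
the job is handed in; nothing more can be done
the job is handed in; nothing more can be done
```

I took out the loaded cassette and handed the job in at about 12.7 s of the 58 s allowed. It is still in the gripper, pinched and held over the light plate; no verdict was given.

**What I did:** I swung the keeper bar aside with the jaws around its peg, then pinched both catches. I lifted the cassette straight up out of its dock and carried it over the plate.

**Last checks before handing in:**
- **Position:** the tool was about 3 mm from the plate's centre, with the cassette's underside about 74 mm above the plate.
- **Level:** the tool was tilted by about 0.02 rad.
- **Keeper bar:** it stood at about 1.03 rad from the pictures, past the 0.8 rad needed.
- **Everything else:** in the pictures the empty cassette, its keeper bar, the vial and the forceps looked unmoved. I compared these by eye, not by measuring.

**What did not go as expected:**
- **Peg:** the jaws drifted outwards and slipped off the peg at the end of the swing. The bar was already far enough round, so I did not repeat it.
- **Catch width:** the gripper opening and the depth image both gave about 38.5 mm over the pinched pads, where 44 mm was stated. I took this as the catches being squeezed fully and evenly from both sides, and did not look further into it.

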